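Snap home a battery terminal cap with the press tool

TASK

One of the three orange terminal caps on the battery module stands proud of its pocket. Take the press tool out of its stand, press that cap straight down with the tool's nose until it has snapped fully home and lies flush, and keep a firm push of about 15 N on it for a second to prove it is seated, never more than 30 N. Then stand the tool back upright in its stand and let go. Do not touch the caps with the gripper, and leave the other two caps and everything else on the bench where it is.

Things in the scene. Friction and masses are not known exactly. Their poses are not given: they have to be found in the camera images.
- module: black battery module fixed to the bench, 150 (x) x 300 (y) mm, top face 90 mm above its origin (centre of its underside, on the bench). Three square pockets with white outlines, 43 x 43 mm, 18 mm deep, lie in a row: 30 mm to the -x side of its middle, at y = -95, 0 and +95 mm. Two round steel spring catches in the x walls stick into each pocket.
- cap: orange terminal cap to be pressed home, in any one of the pockets, turned as the module is. 40 x 40 mm square, 18 mm high; origin at the centre of its underside, z up. It starts resting loosely on the spring catches.
- cap_top (a point): centre of the top face of that cap, at first about 9 mm above the module's top face. Pressing builds up to 10 to 16 N over about 5 mm; at about 6 mm the catches snap over its shoulder, the resistance drops sharply and they pull it down the last 3 mm to the pocket floor: top flush with the module's. Then the resistance rises steeply; over 30 N cracks it.
- cap_b: orange cap already snapped home and flush in another pocket, 40 x 40 mm square, 18 mm high; origin at the centre of its underside, z up; leave it
- cap_c: orange cap already snapped home and flush in another pocket, 40 x 40 mm square, 18 mm high; origin at the centre of its underside, z up; leave it
- stand: aluminium stand block fixed to the bench, 90 x 90 x 55 mm, origin at the centre of its underside; a 40 mm round hole goes down through its middle
- stand_hole0 (a point): centre of the mouth of the hole in the stand, on its top face
- pusher: press tool, 0.2 to 0.5 kg, upright in the stand. Origin at the centre of the underside of its yellow collar (54 mm diameter, 8 mm high), which rests on the stand's top face. Below the collar a round white nose, 24 mm diameter, flat end, hangs in the hole; it is adjustable and locked at an unknown length, 16 to 46 mm below the collar's underside, so its touch must be felt.
- pusher_grip (a point): point on the axis of the tool's round red handle with black rings, 45 mm above pusher; the handle is 28 mm in diameter and reaches from 8 to 75 mm above pusher. Grip it here from above
- spare_cap: spare orange cap, same shape as the cap, lying on the bench; a bystander
- driver: orange-handled screwdriver lying on the bench; a bystander
- spanner: steel spanner lying on the bench; a bystander
- tape: yellow tape roll, 90 mm across, 24 mm high; a bystander
- bolt_jar: clear jar with blue lid, 64 mm across, 85 mm high; a bystander
- meter: yellow multimeter 90 x 160 x 40 mm; a bystander
There are look-alikes about, which are no part of the job. Several things have the shape of the pusher; the one meant has the colours described above. Leave any blue look-alike of the cap alone.

How it is judged:
On the way, in this order (a step that is already met when the one before it is completed fails the run):
1. the press tool is lifted clear of its stand (z of pusher in the frame of stand_hole0 above 0.04 m), for 0.1 s.
2. the cap is pressed home, flush within 2.5 mm and level, and the tool keeps pushing on it with 8 to 30 N (z of cap in the frame of module below 0.0745 m and angle between cap's own z axis and vertical below 0.06 rad and contact force between pusher and cap above 8 N), for 0.4 s.
At the end, for the whole second after the job is handed in: The cap is seated in its pocket, its underside within 2.5 mm of the pocket floor and level within 0.06 rad; the press tool stands upright (within 0.08 rad) in its stand, collar on the stand's top (within 4 mm) and centred on the hole within 12 mm, released and at rest (z of cap in the frame of module below 0.0745 m and angle between cap's own z axis and vertical below 0.06 rad and distance of cap from where it was at the start of the episode below 0.02 m and horizontal distance between pusher and stand_hole0 below 0.012 m and z of pusher in the frame of stand_hole0 between -0.004 and 0.004 m and angle between pusher's own z axis and vertical below 0.08 rad and linear speed of each of pusher, cap below 0.02 m/s and contact force between pusher and the fingers below 0.1 N); the robot touches nothing.
It fails at once if the tool presses on the cap with more than 30 N (contact force between pusher and cap above 30 N).
It fails at once if the gripper or arm touches a cap (contact force between any of the fingers, the arm and cap above 0.5 N or contact force between any of the fingers, the arm and cap_b above 0.5 N or contact force between any of the fingers, the arm and cap_c above 0.5 N).
It fails at once if one of the two caps already home is shifted by more than 3 mm (distance of any of cap_b, cap_c from where it was at the start of the episode above 0.003 m).
It fails at once if another thing on the bench is moved by more than 20 mm (distance of any of spare_cap, driver, spanner, tape, bolt_jar, meter from where it was at the start of the episode above 0.02 m).
It also fails if it takes over 58 s, if anything falls off the work surface, if the arm or the gripper's body presses on something with over 40 N, if the wrist force passes 120 N, or if a joint passes its speed limit or range.

ROBOT

A 6-joint arm with a two-finger parallel gripper is mounted at the origin on the work surface. World frame = base frame: x ahead of the robot, y to its left, z up, the work surface at z = 0. Lengths are in m, angles in rad, forces in N, time in s.
With the tool pointing down it reaches from about 0.35 to 0.95 m from the base axis. Payload 17.4 kg.
Tool frame: the origin (TCP) lies midway between the tips of the shut fingers; the grasp point (between the pads) lies 19 mm behind it; z points along the fingers, y is the line along which they close (so a half turn about z gives the same grasp; the last joint's range is limited). The gripper opens to 93 mm and grips with 3 to 60 N. Pads are 15 mm wide; open, the fingers measure 128 mm over their backs; the gripper's body (75 mm by 188 mm) begins 65 mm behind the grasp point.
Start: joints at [1.255, 0.116, 1.442, -0, 1.584, -0.038], TCP at [0.185, 0.649, 0.219] pointing down, gripper open.
Joint ranges: [-2.83, 2.83], [-0.83, 2.19], [0.07, 2.5], [-1.14, 4.28], [0.01, 3], [-2.97, 2.97]. Speed limits (rad/s): [1.89, 1.89, 2.22, 3.14, 3.14, 3.14].

INTERFACE

Orientations are given as a unit quaternion [x, y, z, w].
In Python, from bench import reach, move_l, move_joints, grip, pause, inverse_kinematics, get_state, read_camera, Unreachable, hand_in gives the robot as it stands. Calls block until the motion is done:
- reach(position, orientation): joint-space move of the TCP to a pose.
- move_l(position, velocity=0.15, attitude=None, until_force=None): straight line of the TCP; attitude=None keeps the orientation; velocity is the mean speed in m/s. With until_force (N) it stops when the force on the tool has changed by that much, and returns True; else False.
- move_joints(angles): joint-space move.
- grip(opening, grip_force=None): finger opening in m; grip_force is the grip in N (None keeps the last); returns when the fingers have stopped.
- pause(seconds).
- inverse_kinematics(position, orientation): joint angles nearest the present ones, or None.
- get_state(): the state.
- read_camera(name): name is "side" or "top" or "wrist"; returns a dict with "img" (384x512x3 uint8, red, green, blue), "camera_matrix" (3x3 intrinsics, pixels), "D" ([k1, k2, p1, p2, k3] as OpenCV has them; the pictures are not rectified), "R" (3x3) and "t" (3): a world point X has camera coordinates R X + t; the wrist camera has in their place "T_tool_cam" (4x4, takes a point from camera to tool coordinates, whose origin is the TCP and whose axes are the flange's). Camera axes: x right, y down, z forward; pixel columns grow to the right and rows downward; lengths in m; the calibration is good to about 2 mm. A picture is of the moment at which its call begins: read the wrist's pose just before it. There is no depth.
A pose or a line that the arm cannot do raises Unreachable and nothing moves.
- hand_in(): hands the job in; it is judged then, once.
The state is a dict: "time": time; "q": joint angles; "qvel": joint speeds; "tau": joint torques, N m; "tool_pos": TCP position; "eef_rot": TCP orientation; "wrist_force": force on the tool from outside, world axes, zero at the start; "torque": the same for the moment, N m; "width": finger opening in m; "finger_force": force on a finger pad.
Only numpy, scipy, OpenCV 4.12 (cv2) and the standard library are available. Lean on these libraries where they do the work, as an engineer would, in place of code of your own. Each camera call takes 0.05 s, during which the arm holds its last target. There are 200 camera calls.

## Working session

There is one attempt and no reset: what is moved stays moved. The work goes in short steps, each a Python script; the robot and the scene stay as the last script left them, time stands still between calls to the robot, and variables do not carry over. Pictures are saved under pics/ and viewed, at most 10 in all, crops included, and the job is handed in when it is done.

```bash
ls; mkdir -p pics
python3 - <<'E'
from bench import *
import cv2,pickle
d={}
for n in("top","side","wrist"):
    c=read_camera(n);d[n]=c;cv2.imwrite(f"pics/{n}0.png",c["img"][...,::-1])
d["s"]=get_state();pickle.dump(d,open("d0.pkl","wb"))
print(d["s"]);print({k:(v.get("R"),v.get("t"),v.get("T_tool_cam"),v["camera_matrix"],v["D"]) for k,v in d.items() if k!="s"})
a=cv2.imread("pics/top0.png");b=cv2.imread("pics/side0.png")
E
```

```text
pics
{'time': 0.15, 'q': array([ 1.25517503e+00,  1.16357616e-01,  1.44210134e+00, -1.37218495e-05,
        1.58400528e+00, -3.77776869e-02]), 'qvel': array([-8.13654668e-04,  3.10375140e-05, -4.27541475e-03, -9.06775321e-04,
       -1.67720056e-03, -1.02496325e-03]), 'tau': array([ 6.91605892e-04, -7.21766782e+01, -6.22952414e+01,  7.80933117e-02,
        2.24553823e-02, -7.92142100e-05]), 'tool_pos': array([0.18509048, 0.64896557, 0.21809354]), 'eef_rot': array([ 1.38475462e-01,  9.90365769e-01, -4.30210708e-04, -6.98503079e-05]), 'wrist_force': array([-0.92909277,  0.26478963,  0.31329513]), 'torque': array([ 0.01446962, -0.02369968, -0.05541279]), 'finger_force': 0.0, 'width': 0.09295621709779449}
{'top': (array([[ 1.29593642e-02, -9.99914740e-01,  1.60260606e-03],
       [-9.97354372e-01, -1.30407985e-02, -7.15135938e-02],
       [ 7.15283958e-02, -6.71595452e-04, -9.97438338e-01]]), array([-0.01491303,  0.57833454,  1.2423164 ]), None, array([[394.99518195,   0.        , 253.65572518],
       [  0.        , 394.99518195, 192.02068751],
       [  0.        ,   0.        ,   1.  
[... 418 characters left out ...]
   0.        ,   1.        ]]), array([-0.00315118,  0.        ,  0.        ,  0.        ,  0.        ])), 'wrist': (None, None, array([[-5.74319642e-05, -9.68304300e-01, -2.49773457e-01,
         6.75639187e-02],
       [ 9.99998899e-01, -4.25976622e-04,  1.42146047e-03,
        -8.27571127e-04],
       [-1.48280394e-03, -2.49773100e-01,  9.68303258e-01,
        -1.65369418e-01],
       [ 0.00000000e+00,  0.00000000e+00,  0.00000000e+00,
         1.00000000e+00]]), array([[302.89861712,   0.        , 264.743852  ],
       [  0.        , 302.89861712, 188.23202235],
       [  0.        ,   0.        ,   1.        ]]), array([-0.06886982,  0.        ,  0.        ,  0.        ,  0.        ]))}
```

View pics/top0.png

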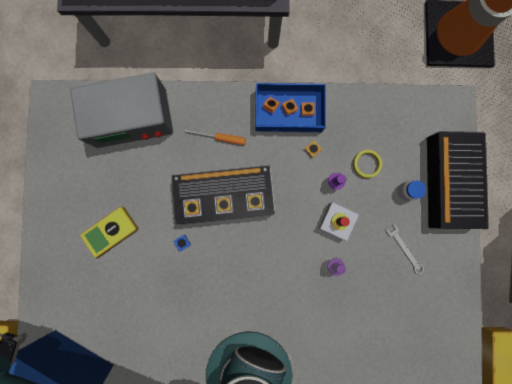

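View pics/side0.png

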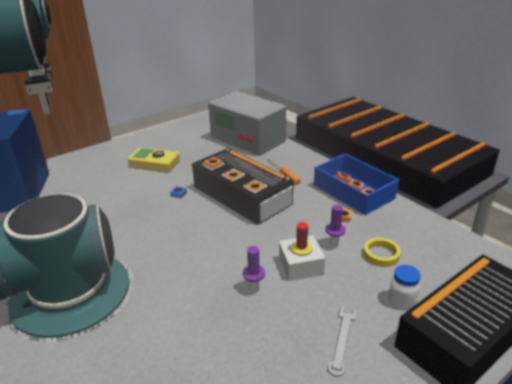

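Top view: the module is at (172–273, 166–226), with caps at (192,208), (224,204) and (255,201). The red/yellow tool is in the white stand at (340,221), and purple look-alikes are at (337,181) and (336,267). Side view: the tool's handle is at (302,235).

```bash
cat > h.py <<'E'
import numpy as np,cv2
from scipy.spatial.transform import Rotation as Ro
from bench import *
def cam(name,tag=None):
    s=get_state();c=read_camera(name)
    if "R" not in c or c.get("R") is None:
        T=np.eye(4);T[:3,:3]=Ro.from_quat(s["eef_rot"]).as_matrix();T[:3,3]=s["tool_pos"]
        W=T@np.array(c["T_tool_cam"]);c["R"]=W[:3,:3].T;c["t"]=-c["R"]@W[:3,3]
    if tag: cv2.imwrite(f"pics/{tag}.png",c["img"][...,::-1])
    return c
def ray(c,px):
    u=cv2.undistortPoints(np.float64(px).reshape(-1,1,2),np.array(c["camera_matrix"]),np.array(c["D"]))[:,0]
    R=np.array(c["R"]);d=np.c_[u,np.ones(len(u))]@R
    return -R.T@np.array(c["t"]),d/np.linalg.norm(d,axis=1)[:,None]
def plane(c,px,z):
    o,d=ray(c,px);return o+d*((z-o[2])/d[:,2])[:,None]
def tri(cs,pxs):
    A=np.zeros((3,3));b=np.zeros(3);L=[]
    for c,p in zip(cs,pxs):
        o,d=ray(c,[p]);P=np.eye(3)-np.outer(d[0],d[0]);A+=P;b+=P@o;L.append((o,P))
    X=np.linalg.solve(A,b);return X,[float(np.linalg.norm(P@(X-o))) for o,P in L]
HSV={"red":[((0,150,60),(6,255,255)),((174,150,60),(180,255,255))],"orange":[((9,120,90),(21,255,255))],
 "yellow":[((24,130,90),(34,255,255))],"black":[((0,0,0),(180,255,60))],"white":[((0,0,170),(180,60,255))]}
def blobs(c,col,amin=20):
    h=cv2.cvtColor(c["img"],cv2.COLOR_RGB2HSV);m=sum(cv2.inRange(h,*r) for r in HSV[col])
    n,l,s,ce=cv2.connectedComponentsWithStats(m)
    return [(s[i].tolist(),ce[i].round(1).tolist()) for i in range(1,n) if s[i,4]>=amin],l
down=lambda yaw:(Ro.from_euler("z",yaw)*Ro.from_quat([1,0,0,0])).as_quat()
E
python3 - <<'E'
import pickle;from h import *
d=pickle.load(open("d0.pkl","rb"))
for n in("top","side"):
    print(n,*[(k,blobs(d[n],k,15)[0]) for k in("red","yellow","orange")],sep="\n")
print(tri([d["top"],d["side"]],[(345,222),(302,227)]))
print(plane(d["top"],[(192,208),(224,204),(255,201)],.095))
print(plane(d["top"],[(340,222)],.06))
for y in(0,.5,1.57,-1.57,3.14):
  for p in([.47,-.27,.3],[.5,.09,.3]): print(y,inverse_kinematics(p,down(y)))
E
```

```text
top
('red', [([154, 132, 8, 5, 32], [157.4, 133.7]), ([142, 134, 7, 5, 32], [144.9, 135.9]), ([340, 218, 9, 8, 61], [343.9, 221.3])])
('yellow', [([354, 151, 27, 27, 179], [366.8, 163.7]), ([81, 207, 56, 50, 908], [112.5, 229.4]), ([332, 214, 14, 10, 49], [337.0, 217.4]), ([337, 226, 8, 3, 19], [340.5, 227.1]), ([0, 327, 6, 8, 39], [2.3, 330.3]), ([495, 334, 17, 50, 850], [503.0, 358.5])])
('orange', [([264, 98, 15, 14, 99], [270.5, 105.1]), ([283, 100, 15, 14, 93], [289.5, 106.9]), ([302, 103, 12, 12, 95], [307.3, 108.9]), ([215, 133, 31, 12, 222], [230.0, 138.6]), ([443, 137, 8, 86, 445], [446.4, 179.3]), ([305, 141, 17, 16, 80], [312.5, 149.2]), ([181, 168, 80, 12, 379], [220.4, 173.6]), ([217, 198, 13, 4, 23], [223.7, 199.1]), ([186, 210, 13, 5, 29], [192.1, 212.6]), ([0, 325, 9, 8, 25], [5.5, 327.2]), ([492, 331, 20, 53, 138], [495.2, 349.3])])
side
('red', [([298, 223, 9, 8, 59], [302.2, 226.2])])
('yellow', [([129, 152, 49, 14, 340], [158.3, 158.8]), ([365, 239, 35, 27, 473], [381.7, 252.0]), ([292, 243, 19, 12, 124], [301.4, 249.4])])
('orange', [([59, 0, 6, 8, 21], [61.0, 2.
[... 1359 characters left out ...]
 1.60372284e+00 -4.44089210e-16
  1.72174958e+00  5.02299428e-01]
0.5 [ 1.27878489e-01 -2.59346063e-01  1.66699909e+00 -4.44089210e-16
  1.73393963e+00  1.19867482e+00]
1.57 [-5.68496899e-01 -1.83879773e-01  1.60372284e+00 -4.44089210e-16
  1.72174958e+00 -5.67700572e-01]
1.57 [ 1.27878489e-01 -2.59346063e-01  1.66699909e+00 -4.44089210e-16
  1.73393963e+00  1.28674816e-01]
-1.57 [-5.68496899e-01 -1.83879773e-01  1.60372284e+00 -4.44089210e-16
  1.72174958e+00  2.57229943e+00]
-1.57 None
3.14 [-5.68496899e-01 -1.83879773e-01  1.60372284e+00 -4.44089210e-16
  1.72174958e+00 -2.13770057e+00]
3.14 [ 1.27878489e-01 -2.59346063e-01  1.66699909e+00 -4.44089210e-16
  1.73393963e+00 -1.44132518e+00]
```

Run:
```python
from h import *;import pickle
D={}
for n,p in(("m1",[.56,.15,.27]),("m2",[.56,.02,.27]),("s1",[.50,-.22,.30]),("s2",[.50,-.33,.30])):
    reach(p,down(0)); pause(.15); D[n]=cam("wrist",n)
pickle.dump(D,open("d1.pkl","wb"));print(get_state()["time"])
a=np.vstack([np.hstack([cv2.imread(f"pics/{n}.png") for n in r]) for r in(("m1","m2"),("s1","s2"))])
cv2.imwrite("pics/all.png",cv2.resize(a,(800,600)))
for n in D: print(n,[(k,blobs(D[n],k,60)[0]) for k in("red","yellow","orange","white")])
```

```text
5.275
m1 [('red', [([95, 0, 24, 19, 356], [106.3, 8.9]), ([128, 0, 23, 10, 199], [139.2, 4.2])]), ('yellow', [([292, 0, 74, 22, 526], [329.5, 10.7]), ([505, 38, 7, 17, 77], [508.8, 45.4]), ([210, 97, 212, 32, 1889], [315.4, 112.3]), ([385, 167, 33, 33, 439], [399.8, 182.6]), ([305, 175, 34, 34, 498], [321.4, 191.3]), ([25, 184, 102, 66, 2951], [83.2, 216.6]), ([224, 186, 32, 9, 124], [235.5, 190.0]), ([227, 211, 19, 9, 97], [234.3, 215.9]), ([62, 274, 8, 32, 99], [65.0, 289.8])]), ('orange', [([288, 0, 79, 31, 695], [325.2, 19.2]), ([305, 0, 62, 16, 109], [338.5, 5.9]), ([497, 32, 15, 35, 234], [505.0, 50.7]), ([208, 95, 216, 36, 718], [319.2, 111.9]), ([384, 168, 34, 34, 92], [394.4, 189.6]), ([389, 172, 25, 24, 104], [400.6, 184.2]), ([223, 183, 39, 36, 494], [248.5, 200.9]), ([61, 251, 36, 59, 878], [76.3, 278.3]), ([434, 251, 36, 60, 895], [453.5, 279.0]), ([236, 319, 276, 32, 5217], [381.2, 337.7])]), ('white', [([0, 0, 512, 265, 68480], [251.0, 103.6]), ([240, 0, 50, 10, 279], [270.9, 3.1]), ([204, 117, 227, 27, 577], [316.3, 129.5]), ([205, 125, 226, 27, 566], [316.9, 137.5]),
[... 3078 characters left out ...]
170, 25, 24, 450], [218.2, 181.6])]), ('yellow', [([266, 0, 65, 67, 1479], [298.8, 30.4]), ([206, 153, 38, 38, 624], [227.8, 166.7])]), ('orange', [([153, 0, 39, 20, 310], [171.7, 7.9]), ([464, 0, 35, 177, 2340], [481.6, 86.9]), ([0, 49, 20, 16, 234], [8.8, 56.4]), ([2, 115, 34, 26, 225], [21.6, 123.6]), ([7, 138, 30, 13, 142], [19.9, 145.4]), ([61, 251, 34, 59, 865], [74.2, 279.6]), ([450, 252, 19, 58, 364], [461.1, 282.9]), ([351, 320, 146, 29, 1538], [407.4, 335.1])]), ('white', [([0, 0, 512, 265, 76999], [238.3, 128.4]), ([273, 13, 45, 45, 1598], [295.2, 35.1]), ([50, 52, 26, 100, 301], [62.1, 101.4]), ([0, 111, 41, 44, 357], [19.9, 133.4]), ([138, 298, 254, 52, 8598], [255.7, 319.6])])]
```

View pics/all.png

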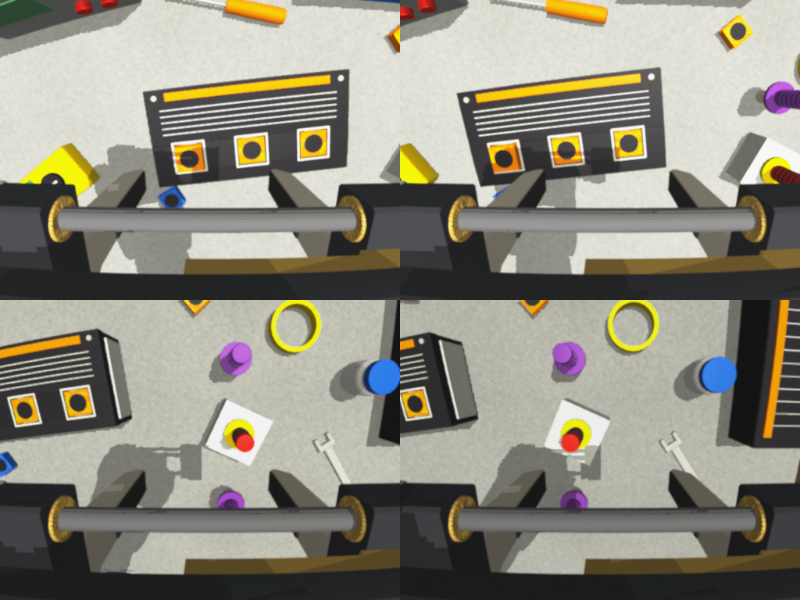

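The wrist views show the leftmost (+y) cap at m1 (243,201) and m2 (138,203), which looks shifted inside its outline, so it is probably the proud one. The tool is at s1 (313,182) and s2 (218,182), in its white stand. I'll check both by triangulating.

Run:
```python
import pickle;from h import *
D=pickle.load(open("d1.pkl","rb"))
def ell(m):
    c=max(cv2.findContours(m,0,1)[0],key=cv2.contourArea);h=cv2.convexHull(c);return cv2.fitEllipse(h)
def dot(c,x,y):
    g=cv2.cvtColor(c["img"],cv2.COLOR_RGB2GRAY)
    h=cv2.cvtColor(c["img"],cv2.COLOR_RGB2HSV)
    m=((h[...,1]<120)&(h[...,2]<110)).astype(np.uint8)
    n,l,s,ce=cv2.connectedComponentsWithStats(m);best=None
    for i in range(1,n):
        if 100<s[i,4]<600 and np.hypot(*(ce[i]-[x,y]))<12: return ell((l==i).astype(np.uint8))
P={"L":((242,201),(138,203)),"M":((322,192),(212,190)),"R":((400,183),(293,182))}
for k,(a,b) in P.items():
    e=[dot(D["m1"],*a),dot(D["m2"],*b)];print(k,e)
    if all(e): print("  dot",tri([D["m1"],D["m2"]],[e[0][0],e[1][0]]))
def quad(c,x,y):  # white outline of pocket
    h=cv2.cvtColor(c["img"],cv2.COLOR_RGB2HSV);m=((h[...,1]<60)&(h[...,2]>120)).astype(np.uint8)
    n,l,s,ce=cv2.connectedComponentsWithStats(m)
    for i in range(1,n):
        if 200<s[i,4]<900 and s[i,2]<55 and s[i,3]>35 and np.hypot(*(s[i,:2]+s[i,2:4]/2-[x,y]))<14: return cv2.minAreaRect(np.argwhere(l==i)[:,::-1].astype(np.float32)) 
for k,(a,b) in P.items():
    e=[quad(D["m1"],*a),quad(D["m2"],*b)];print(k,e)
    if all(e): print("  outl",tri([D["m1"],D["m2"]],[e[0][0],e[1][0]]),plane(D["m1"],[e[0][0]],.09),plane(D["m2"],[e[1][0]],.09))
# handle top and collar
S=[D["s1"],D["s2"]];r=[];y=[];w=[]
for c in S:
    h=cv2.cvtColor(c["img"],cv2.COLOR_RGB2HSV)
    b,l=blobs(c,"red",200);i=l[int(b[0][1][1]),int(b[0][1][0])];r.append(ell((l==i).astype(np.uint8)))
    x0,y0=map(int,b[0][1]);roi=np.zeros(l.shape,np.uint8);roi[y0-60:y0+35,x0-65:x0+65]=1
    m=((h[...,0]>=20)&(h[...,0]<36)&(h[...,1]>120)&(h[...,2]>90)).astype(np.uint8)*roi
    y.append(ell(m))
    for v in(205,): 
        q=((h[...,2]>v)).astype(np.uint8)*roi
        cc=max(cv2.findContours(cv2.morphologyEx(q,2,np.ones((3,3))),0,1)[0],key=cv2.contourArea);w.append(cv2.minAreaRect(cc))
print("red",r,tri(S,[e[0] for e in r]));print("collar",y,tri(S,[e[0] for e in y]));print("stand",w,tri(S,[e[0] for e in w]))
print([plane(c,[e[0]],.063) for c,e in zip(S,y)],[plane(c,[e[0]],.055) for c,e in zip(S,w)])
```

```text
L [((241.87892150878906, 203.0282440185547), (20.848115921020508, 22.432321548461914), 98.81230926513672), ((132.2801971435547, 202.8362274169922), (19.367815017700195, 22.089128494262695), 128.15916442871094)]
  dot (array([0.52539859, 0.17635303, 0.09883347]), [2.1838724288947083e-05, 2.1838724288976966e-05])
M [((321.9960021972656, 191.8727569580078), (20.190616607666016, 21.673755645751953), 59.194095611572266), ((212.6282958984375, 192.12843322753906), (20.67029571533203, 21.726280212402344), 129.57095336914062)]
  dot (array([0.53633444, 0.08196561, 0.08966701]), [0.00015943435226098668, 0.00015943435226072714])
R [((400.82867431640625, 183.23135375976562), (19.25887107849121, 22.26959991455078), 45.82943344116211), ((292.4765319824219, 183.13082885742188), (20.91305923461914, 21.576091766357422), 73.92832946777344)]
  dot (array([ 0.54706523, -0.01242336,  0.08889555]), [1.8721267025998365e-05, 1.8721267026032063e-05])
L [((242.17697143554688, 200.41539001464844), (42.543914794921875, 44.65250015258789), 82.87498474121094), ((134.9600067138672, 200.22000122070312), (42.5678329
[... 1431 characters left out ...]
26562, 171.20742797851562), (37.367462158203125, 38.74392318725586), 139.02545166015625)] (array([ 0.48962072, -0.27528856,  0.05889761]), [2.2530891663944038e-05, 2.2530891663977933e-05])
stand [((306.1879577636719, 170.4543914794922), (66.21177673339844, 66.2721939086914), 25.01689338684082), ((225.57757568359375, 169.81898498535156), (67.6228256225586, 63.814937591552734), 23.198589324951172)] (array([ 0.49118146, -0.27604227,  0.05837186]), [0.00024350375419900398, 0.00024350375419898422])
[array([[ 0.49046249, -0.274729  ,  0.063     ]]), array([[ 0.4904127 , -0.27584142,  0.063     ]])] [array([[ 0.4902719 , -0.27651189,  0.055     ]]), array([[ 0.4907757 , -0.27560241,  0.055     ]])]
```

Measurements check out. The left cap's top is at z = 0.099, 9 mm proud, while the other two are at about 0.089. Pocket spacing is 95 mm, and the tool axis is at (0.490, −0.2753) with the collar on the stand. Next I grasp and lift the tool.

Run:
```python
from h import *
reach([.490,-.2753,.19],down(0)); move_l([.490,-.2753,.081],.12)
print(get_state()["tool_pos"],get_state()["wrist_force"])
print(grip(.02,45)); s=get_state();print(s["width"],s["finger_force"],s["tool_pos"],s["wrist_force"],s["torque"])
print(move_l([.490,-.2753,.20],.12)); pause(.3)
s=get_state();print(s["time"],s["width"],s["finger_force"],s["tool_pos"],s["wrist_force"],s["torque"])
cam("wrist","lift");cam("side","lift_side")
a=np.hstack([cv2.imread("pics/lift.png")[60:350,100:450],cv2.resize(cv2.imread("pics/lift_side.png")[120:330,210:420],(290,290))]);cv2.imwrite("pics/lift2.png",a)
```

```text
[ 0.49040167 -0.27554914  0.08189079] [-0.37317739  0.30549754  0.92653533]
False
0.02749710808495239 45.000035762786865 [ 0.48999102 -0.27524868  0.08097004] [ 0.62696875 -0.29251599  0.85622067] [ 0.12509761  0.12143309 -0.00742468]
False
9.3667 0.027077708185871668 44.999322295188904 [ 0.48992316 -0.27526421  0.1996725 ] [-0.36019504  0.62865668 -3.16928887] [-0.00903158  0.12062512 -0.03283284]
```

View pics/lift2.png

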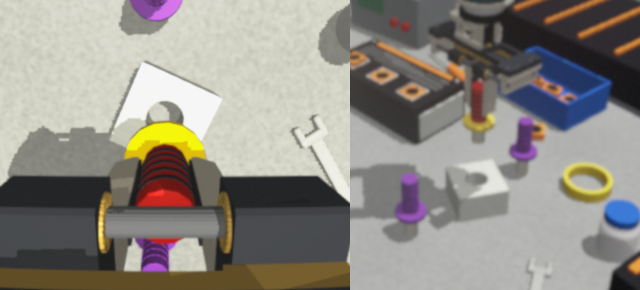

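The tool is held upright, tip hanging clear, with the stand hole empty at (160,115) in the left crop. Its weight reads about 3.5–4 N. Next I feel for the cap top.

Run:
```python
from h import *
reach([.5257,.1765,.24],down(0)); move_l([.5257,.1765,.182],.1); pause(.3)
F=np.mean([get_state()["wrist_force"] for _ in range(1)],0);print("air",F,get_state()["tool_pos"])
np.save("air.npy",F)
r=move_l([.5257,.1765,.136],.015,until_force=4)
s=get_state();print(r,s["time"],s["tool_pos"],s["wrist_force"]-F)
pause(.2);s=get_state();print(s["tool_pos"],s["wrist_force"]-F,s["torque"],s["width"])
```

```text
air [-0.74847196  0.69134799 -2.2693076 ] [0.52583235 0.17657015 0.18242222]
True 13.8 [0.52561463 0.17647892 0.15855296] [ 1.35240362 -1.00115241  4.38018719]
[0.5255431  0.17646235 0.15848974] [ 1.02731388 -0.46255283  7.57249412] [ 0.11140493 -0.0142795  -0.053957  ] 0.02753288395579783
```

```bash
cat >> h.py <<'E'
def fz(n=4):
    v=[]
    for _ in range(n): v.append(get_state()["wrist_force"][2]);pause(.02)
    return float(np.mean(v)-np.load("air.npy")[2])
E
python3 - <<'E'
from h import *
z=.1582;peak=0
while z>.1465:
    r=move_l([.5257,.1765,z],.01,until_force=9); f=fz();print(round(z,4),r,round(f,1),get_state()["tool_pos"][2].round(4))
    if f>19 or r or (z<.1535 and f>12 and peak>9 and dropped): break
    peak=max(peak,f);dropped=peak>9 and (f<peak-5 or (z<.153 and globals().get('dropped',False)))
    z-=.0005
print(get_state()["time"])
E
```

```text
0.1582 False 8.0 0.1585
0.1577 False 7.9 0.158
0.1572 False 10.3 0.1577
0.1567 False 10.6 0.1573
0.1562 False 11.9 0.157
0.1557 False 11.7 0.1565
0.1552 False 9.2 0.1557
0.1547 False 6.1 0.1547
0.1542 False 0.0 0.1536
0.1537 False -0.3 0.1535
0.1532 False -0.2 0.1532
0.1527 False -0.3 0.1527
0.1522 False -0.4 0.1522
0.1517 False -0.4 0.1517
0.1512 False -0.5 0.1512
0.1507 False 3.4 0.151
0.1502 False 7.8 0.151
0.1497 False 11.7 0.1509
0.1492 False 15.9 0.1509
20.0167
```

It snapped over at about 12 N and now sits on the floor at 15.9 N. I'll hold that for a second, check the flush height, then back off.

Run:
```python
from h import *
for _ in range(4): pause(.3);print(round(fz(2),1))
cam("side","press")
move_l([.5257,.1765,.158],.02);move_l([.5257,.1765,.22],.12)
D={}
reach([.56,.15,.27],down(0));pause(.15);c=cam("wrist","after")
cv2.imwrite("pics/after2.png",c["img"][60:330,100:450,::-1]);print(get_state()["time"])
```

```text
16.1
15.9
16.1
15.4
23.225
```

View pics/after2.png

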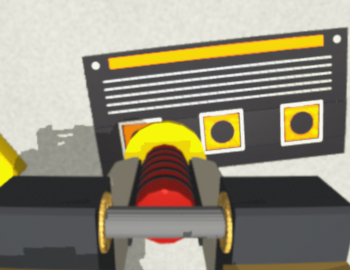

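The tool sits in the grip just as before. The cap is mostly hidden behind it, but its visible corner lies within the outline. I'll return the tool to the stand.

Run:
```python
from h import *
reach([.490,-.2753,.20],down(0)); move_l([.490,-.2753,.10],.1);pause(.2);np.save("air.npy",get_state()["wrist_force"])
r=move_l([.490,-.2753,.077],.015,until_force=5);s=get_state();print(r,s["tool_pos"],fz(),s["torque"])
if r and abs(s["tool_pos"][2]-.081)<.004:
    grip(.05);pause(.2);grip(.093);move_l([.490,-.2753,.20],.12)
    reach([.56,.06,.27],down(0));D1=cam("wrist","e1");reach([.52,-.26,.30],down(0));pause(.2);cam("wrist","e2")
    a=np.hstack([cv2.imread("pics/e1.png")[:300,100:480],cv2.imread("pics/e2.png")[:300,100:480]]);cv2.imwrite("pics/end.png",a)
print(get_state()["time"])
```

```text
True [ 0.48998369 -0.27527137  0.08096477] 7.148852095881535 [-0.00618926  0.24749833 -0.06221591]
33.0583
```

View pics/end.png

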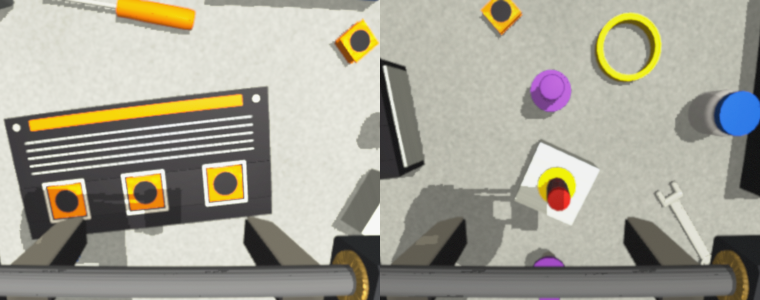

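All three caps now sit centred in their outlines (left cap's dot at (67,201)), so the pressed one is flush. The tool stands upright in its stand at (557,190), released, and nothing else has moved.

```bash
python3 -c "
from bench import *
pause(.3);print(hand_in())"
```

```text
the job is handed in; nothing more can be done
None
```

The proud cap (the +y one) snapped home at about 12 N, was held at about 16 N for over a second, and looks flush in the last picture; the tool is back upright in its stand, released, and the job was handed in at about 33 s (no verdict shown).

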